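# Clamp the glue bottle in the notched slide clamp

### The arm

A 7-joint arm with a two-finger parallel gripper is mounted at the origin on a cart in front of the work surface, level with it; the furniture and walls round the work are solid. World frame = base frame: x ahead of the robot, y to its left, z up, the work surface at z = 0. Lengths are in m, angles in rad, forces in N, time in s.
With the tool pointing down it reaches from about 0.4 to 0.85 m from the base axis. Payload 10.4 kg.
Tool frame: the origin (TCP) lies at the very end of the fingers, on their centre line; the grasp point (between the pads) lies 19 mm behind it (manip.tcp_to_grasp is the distance from the TCP to the grasp point, in m); x points along the fingers, y is the direction in which the jaws open and shut, and the axes are right-handed (so a half turn about x gives the same grasp; the last joint's range is limited). The gripper opens to 85 mm and grips with 20 to 120 N. Pads are 22 mm wide; open, the fingers measure 114 mm over their backs; the gripper's body (76 mm by 85 mm) begins 54 mm behind the grasp point. The pads swing forward as they close: fully open they stand 13 mm farther back than shut.
Start: joints at [-1.17, 0.332, -0.065, 1.46, 0.022, 1.35, -0.088], TCP at [0.257, 0.57, 0.231] pointing down, gripper open.
Joint ranges: [-2.6, 2.6], [-0.5, 2.12], [-1.47, 1.34], [0.16, 2.42], [-1.27, 4.41], [0.06, 2.06], [-2.6, 2.6]. Speed limits (rad/s): [2.22, 2.22, 2.79, 2.79, 3.14, 3.14, 3.14].

### API

Orientations are given as a unit quaternion [x, y, z, w].
In Python, from workcell import manip, cams, hand_in gives the robot as it stands.
- The arm moves only by the shell command python3 -m handwheel 'ROWS' [FORCE]. ROWS is text: rows parted by semicolons, each of 7 numbers parted by spaces: the shift along the tool's x, y, z in mm, then the turn, a rotation vector about the tool's x, y, z in rad, then the finger opening in mm, from 0 to 85.4. A call has 1 to 8 rows; each row shifts and turns the commanded pose from where the row before left it, along the tool's axes as they then stand; what a row does not reach is not made up. A row lasts 1/10 s, in which the tool goes at most 50 mm and 8.59 degrees, less where a joint would pass 70% of its speed; a pose out of reach is approached as far as the arm can. A call with a gripper value outside its range is refused whole. The fingers move at their own pace and stop on an object; FORCE is the grip in N (left out, the last holds). Time passes only in rows, so rows that do not move let the fingers close. It gives the time, the measured TCP pose, the force and the opening at its end, in the units of the state.
- manip.get_obs(): the state, without advancing time (a new reading comes with each control period).
- cams.camera(name): name is "scene" or "top"; returns a dict with "color" (384x512x3 uint8, blue, green, red), "depth" (384x512 float32, m along the optical axis (not along the pixel's ray), 0 where there is no reading), "camera_matrix" (3x3 intrinsics, pixels), "origin" and "attitude" of the camera in the world. Camera axes: x right, y down, z forward; pixel columns grow to the right and rows downward; lengths in m; the calibration is good to about 2 mm. A picture is of the moment at which its call begins.
- hand_in(): hands the job in, once; it reports no verdict.
Trained networks look in the newest picture that a camera, given by its name, has taken for a name from the list of things; names that differ only in an ending like _2 or _b are one class to them, and where a whole thing is asked for, a point or a joint stands for the part that bears it (a point fixed in the world has none). Each returns a list of dicts, best first, with "conf" (0 to 1); they miss things now and then, are a little off and sometimes report something else, mostly with a low value. They report only what shows in the picture. A call takes as long as a camera call.
- cams.recognise(camera, thing): "box" ([left, top, width, height] in pixels, round what is visible of it).
- cams.outline_of(camera, thing): "region" (384x512 bool, what is visible of it) and "box" ([left, top, width, height] in pixels, round what is visible of it).
The state is a dict: "clock": time; "joint_pos": joint angles; "joint_velocities": joint speeds; "tau": joint torques, N m; "position": TCP position; "ee_rot": TCP orientation; "ft_force": force on the tool from outside, world axes, zero at the start; "torque": the same for the moment, N m; "grip_width": opening from 0.0 (shut) to 1.0 (fully open).
Only numpy, scipy, OpenCV 4.12 (cv2) and the standard library are available. Lean on these libraries where they do the work, as an engineer would, in place of code of your own. Each camera call takes 0.05 s, during which the arm holds its last target.

### The job

Clamp the glue bottle in the slide clamp so that its cap can be worked with one hand: hold the release bar up off the notches, slide the carriage until its sprung pad pushes the bottle home into the V block and presses it snugly (springs clearly squeezed but not near their end), then let the bar go so that its tooth drops fully into the nearest notch and the carriage stays locked. Do not crush the bottle or tip it, do not drag or force the tooth against the rack, and leave the other things alone.

Things in the scene. Friction and masses are not known exactly. Their poses are not given: they have to be found in the camera images.
- clamp_base: Aluminium base plate of the clamp, 110 x 250 x 10 mm, fixed to the table. Origin on the table, 10 mm toward the V block from the middle of the plate. Its y axis is the rail: the carriage clamps toward +y, where the V block stands; z up. Its yaw gives the rail direction.
- v_block: Fixed smooth aluminium V block (right angle), 40 mm high, at the +y end of the base, opening toward -y (to the carriage). Origin on the top of the base plate (10 mm over the table), on the upright axis that the bottle has when it sits home in the V.
- rack: Fixed dark steel toothed strip, 12 mm wide and 151 mm long, along the -x edge of the base, 45 mm from the rail's centre line. 13 teeth every 12 mm, each 7 mm wide with a flat top, 22 mm over the table; the notches between them are 5 mm wide. Origin at the strip's underside near its -y end, in no set place relative to the teeth.
- carriage: Grey block, 56 x 50 x 36 mm, that slides 125 mm along the rail; sliding friction about 8 N (it stays where it is left, even against the pad's springs when snug). May start with the tooth in a notch or standing on a tooth between notches. Origin on the top of the base plate (10 mm over the table), under the middle of the block, axes as the base.
- release_bar: Black cross bar over the carriage, 88 mm along x, 12 mm wide along the rail (y), 10 mm high; pinch it from above across its 12 mm (20 mm free below within 15 mm of the origin). Origin at its grasp point, mid-height over the carriage's centre: 88 mm over the table when fully down. It slides straight up in the carriage, 18 mm to a stop; springs push it down with 5 N (down) to 8 N (up).
- tooth_tip (a point): Lower end of the tooth, a 4 mm wide steel blade with a rounded tip at the release bar's -x end, over the rack. Bar fully down: tooth in a notch. Bar 6 mm up: it stands on a rack tooth. From 7 mm up: clear. Let go between notches it stays on a tooth; then nudge the carriage along by the side of the bar until it drops and stops the carriage.
- jaw_pad: Plate faced in smooth white nylon, 46 x 36 x 6 mm, upright on two coil-sprung rods at the carriage's +y side. It can be pushed back 34 mm, 0.3 N per mm. Origin at the centre of its face: 71 mm from the carriage's origin along +y with slack springs, 36 mm over the table. Locked at 2 to 8 N (7 to 26 mm back) it holds well; under 1.5 N is loose, over 10 N (33 mm) crushes the bottle; one notch is worth 3.6 N.
- glue_bottle: Small white glue bottle with a long red nozzle cap, body 27 mm in diameter and 48 mm high, 80 mm high in all, standing on the base plate between pad and V block, not yet home. Origin at the centre of its underside, 10 mm over the table.
- tape_roll: Bystander: roll of tape lying flat, 96 mm across, 24 mm high. Origin at the centre of its underside.
- pin_driver: Bystander: small screwdriver lying down, 112 x 13 x 13 mm. Origin at the centre of its underside.
- dispenser: Bystander: dark solvent dispenser standing upright, 53 x 60 x 129 mm. Origin at the centre of its underside.

How it is judged:
By the outcome, as a careful person would: the job done as asked, in the order asked, and still so for the second after the job is handed in, with the robot touching nothing.
It also fails if it takes over 43 s, if anything falls off the work surface, if the arm or the gripper's body presses on something with over 40 N, if the wrist force passes 120 N, or if a joint passes its speed limit or range.

## Working session

There is one attempt and no reset: what is moved stays moved. The work goes in short steps, Python scripts to look and compute and a shell command to move; the robot and the scene stay as the last step left them, time stands still between calls to the robot, and variables do not carry over. Pictures are saved under pics/ and viewed, and the job is handed in when it is done.

```bash
mkdir -p pics; ls; cat > h.py <<'E'
import numpy as np, cv2
from scipy.spatial.transform import Rotation as R
from workcell import manip, cams, hand_in
def pts(c):
    K=np.array(c["camera_matrix"]);d=c["depth"]
    v,u=np.mgrid[:d.shape[0],:d.shape[1]]
    p=np.stack([(u-K[0,2])/K[0,0]*d,(v-K[1,2])/K[1,1]*d,d],-1)
    a=np.array(c["attitude"])
    M=a if a.shape==(3,3) else R.from_quat(a).as_matrix()
    return p@M.T+np.array(c["origin"])
E
python3 - <<'E'
from h import *
o=manip.get_obs(); print({k:np.round(v,3).tolist() if v is not None else v for k,v in o.items()})
for n in("scene","top"):
    c=cams.camera(n); cv2.imwrite(f"pics/{n}0.png",c["color"]); np.savez(f"{n}0.npz",**c)
    print(n,c["origin"],c["attitude"],c["camera_matrix"])
    P=pts(c)
    for t in "clamp_base v_block rack carriage release_bar jaw_pad glue_bottle tape_roll pin_driver dispenser tooth_tip".split():
        r=cams.outline_of(n,t)
        for q in r[:2]:
            m=q["region"]&(c["depth"]>0); pp=P[m]
            print(t,round(q["conf"],2),q["box"], np.round(np.median(pp,0),3) if len(pp) else None, np.round(np.percentile(pp[:,2],95),3) if len(pp) else '')
E
```

```text
pics
{'clock': 0.0, 'joint_pos': [-1.17, 0.333, -0.065, 1.461, 0.022, 1.35, -0.088], 'joint_velocities': [0.001, -0.001, -0.001, 0.001, 0.0, -0.001, 0.0], 'tau': [0.0, -62.545, 0.049, -39.162, 0.016, 0.01, 0.0], 'position': [0.257, 0.569, 0.231], 'ee_rot': [0.148, 0.691, -0.149, 0.691], 'ft_force': [0.142, 0.251, 0.021], 'torque': [0.005, 0.027, 0.022], 'grip_width': 0.998}
scene [ 0.12055767 -0.66978039  1.02986792] [ 0.89914269 -0.24667613  0.09593507 -0.34855384] [[489.32447064   0.         260.53505466]
 [  0.         489.32447064 200.92174482]
 [  0.           0.           1.        ]]
clamp_base 0.79 [181.4, 165.6, 60.9, 77.9] [0.458 0.128 0.016] 0.096
v_block 0.61 [193.1, 167.3, 14.9, 16.9] [0.479 0.283 0.049] 0.076
rack 0.61 [186.7, 198.2, 26.4, 39.7] [0.418 0.161 0.021] 0.026
rack 0.21 [195.0, 170.4, 18.4, 20.3] [0.475 0.246 0.047] 0.074
carriage 0.74 [201.3, 188.4, 30.6, 40.7] [0.455 0.117 0.051] 0.1
release_bar 0.65 [198.0, 194.4, 32.5, 32.1] [0.437 0.12  0.097] 0.102
glue_bottle 0.58 [198.3, 170.6, 12.9, 22.0] [0.475 0.246 0.046] 0.071
tape_roll 0.86 [246.4, 303.8, 45.0, 
[... 493 characters left out ...]
] [0.485 0.287 0.048] 0.053
rack 0.63 [192.5, 241.3, 53.7, 12.9] [0.42  0.179 0.019] 0.026
carriage 0.93 [208.1, 214.8, 42.2, 34.1] [0.458 0.123 0.05 ] 0.1
release_bar 0.54 [232.4, 218.8, 9.1, 33.5] [0.454 0.118 0.098] 0.101
jaw_pad 0.66 [207.5, 220.3, 14.7, 18.1] [0.467 0.177 0.039] 0.055
tape_roll 0.59 [329.8, 232.1, 44.2, 33.4] [ 0.423 -0.21   0.024] 0.028
tape_roll 0.17 [232.3, 219.7, 11.0, 31.3] [0.452 0.118 0.098] 0.102
pin_driver 0.71 [211.1, 147.4, 10.9, 27.8] [0.662 0.179 0.012] 0.017
pin_driver 0.3 [123.5, 191.0, 26.8, 22.9] [0.533 0.38  0.094] 0.125
dispenser 0.6 [121.0, 191.1, 29.1, 21.1] [0.533 0.381 0.094] 0.124
tooth_tip 0.47 [230.9, 217.7, 9.0, 29.0] [0.444 0.118 0.097] 0.101
```

```bash
python3 - <<'E'
from h import *
for n,(x0,y0,x1,y1) in dict(scene=(170,150,270,250),top=(110,180,270,270)).items():
    im=cv2.imread(f"pics/{n}0.png")[y0:y1,x0:x1]
    s=5 
    cv2.imwrite(f"pics/{n}0z.png",cv2.resize(im,None,fx=s,fy=s,interpolation=cv2.INTER_CUBIC))
E
```

```text
(no output)
```

View pics/top0.png

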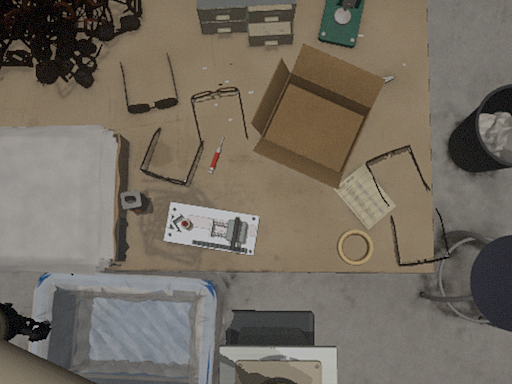

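View pics/scene0.png

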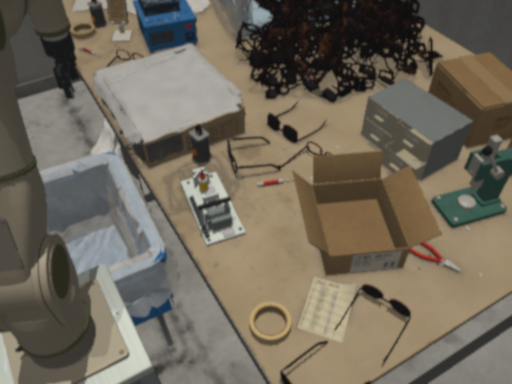

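```bash
sleep 1
```

```text
(no output)
```

View pics/top0z.png

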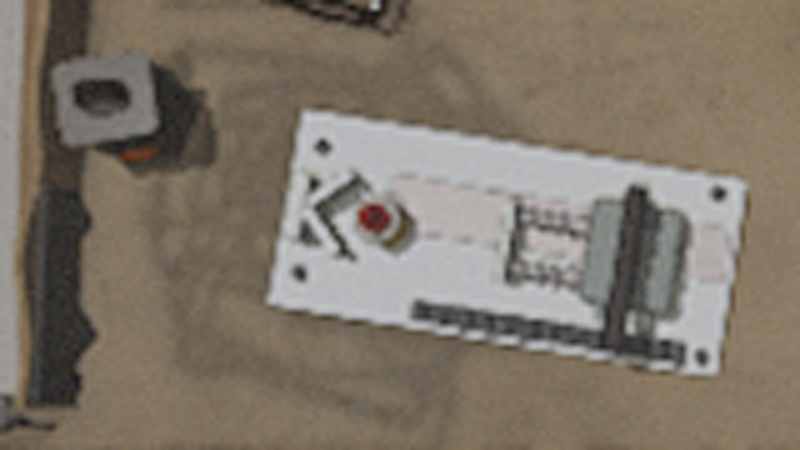

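View pics/scene0z.png

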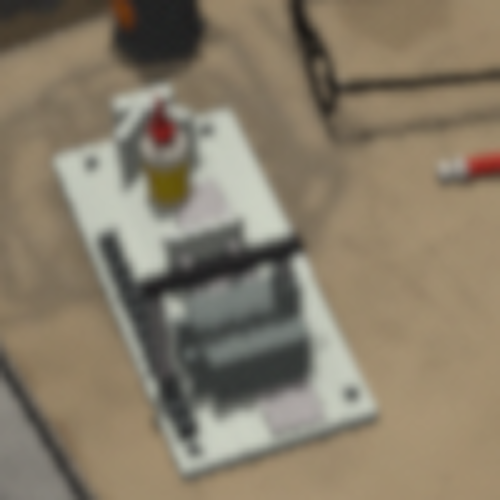

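```bash
cat >> h.py <<'E'
def cam0(n):
    return dict(np.load(f"{n}.npz"))
def ray(c,u,v,z):
    K=c["camera_matrix"];M=R.from_quat(c["attitude"]).as_matrix()
    d=M@np.array([(u-K[0,2])/K[0,0],(v-K[1,2])/K[1,1],1]);o=c["origin"]
    return o+d*(z-o[2])/d[2]
def proj(c,p):
    K=c["camera_matrix"];M=R.from_quat(c["attitude"]).as_matrix()
    q=K@(M.T@(np.array(p)-c["origin"]));return q[:2]/q[2]
E
python3 - <<'E'
from h import *
c=cam0("top0"); P=pts(c)
co=np.array([[302,108],[748,180],[715,376],[265,302]])/5+[110,180]-0.4
C=np.array([ray(c,*q,0.01) for q in co]);print(C.round(4))
print([np.linalg.norm(C[i]-C[(i+1)%4]).round(4) for i in range(4)])
y=(C[0]-C[1]+C[3]-C[2])[:2];y/=np.linalg.norm(y);x=np.array([y[1],-y[0]])
# direct: white mask
im=c["color"];w=(im.min(2)>120).astype(np.uint8)
w[:200]=0;w[256:]=0;w[:,:162]=0;w[:,264:]=0
r=cv2.minAreaRect(cv2.findNonZero(w));b=cv2.boxPoints(r);print(r)
B=np.array([ray(c,*q,0.01) for q in b]);print(B.round(4))
print("yaw",np.degrees(np.arctan2(-y[0],y[1])), "x",x,"y",y)
O=C.mean(0)[:2]+0.01*y;print("O",O)
np.savez("base.npz",O=O,x=x,y=y)
def loc(p): return np.stack([(p[...,:2]-O)@x,(p[...,:2]-O)@y,p[...,2]],-1)
L=loc(P)
for n in("top0","scene0"):
    c=cam0(n);L=loc(pts(c))
    m=(np.abs(L[...,0])<.07)&(np.abs(L[...,1])<.16)&(L[...,2]>.085)&(L[...,2]<.115)
    q=L[m];print(n,"bar",len(q),q.mean(0).round(4),q.min(0).round(4),q.max(0).round(4),np.median(q[:,1]))
    m=(np.abs(L[...,0])<.025)&(L[...,1]>0.05)&(L[...,1]<.13)&(L[...,2]>.054)&(L[...,2]<.1)
    q=L[m];print(n,"bottle",len(q),q.mean(0).round(4),q.min(0).round(4),q.max(0).round(4))
    m=(np.abs(L[...,0])<.025)&(L[...,1]>-0.04)&(L[...,1]<.06)&(L[...,2]>.036)&(L[...,2]<.06)
    q=L[m];print(n,"pad+car",len(q),q.min(0).round(4),np.percentile(q,[1,50,99],axis=0).round(4))
E
```

```text
[[0.5427 0.302  0.01  ]
 [0.505  0.0549 0.01  ]
 [0.3972 0.0722 0.01  ]
 [0.4355 0.3194 0.01  ]]
[np.float64(0.2499), np.float64(0.1092), np.float64(0.2502), np.float64(0.1086)]
((211.02890014648438, 228.02081298828125), (91.33572387695312, 40.3494987487793), 9.162346839904785)
[[0.4337 0.319  0.01  ]
 [0.5437 0.3043 0.01  ]
 [0.5056 0.0546 0.01  ]
 [0.3961 0.0714 0.01  ]]
yaw -8.756112432728212 x [ 0.98834528 -0.15222883] y [0.15222883 0.98834528]
O [0.47162837 0.1970172 ]
top0 bar 161 [-0.0094 -0.0789  0.0976] [-0.0531 -0.0873  0.088 ] [0.0332 0.0573 0.1036] -0.08138366886752686
top0 bottle 44 [-0.0019  0.0616  0.066 ] [-0.0131  0.0507  0.0541] [0.0138 0.1024 0.0903]
top0 pad+car 129 [-0.0238 -0.0399  0.036 ] [[-0.0225 -0.0389  0.0366]
 [-0.0032 -0.0148  0.0499]
 [ 0.019   0.0587  0.0593]]
scene0 bar 183 [-0.0096 -0.0771  0.0973] [-0.0527 -0.0883  0.0853] [0.0344 0.0602 0.1047] -0.08154492042860968
scene0 bottle 59 [-0.0031  0.0607  0.0652] [-0.0181  0.0502  0.054 ] [0.015  0.1026 0.091 ]
scene0 pad+car 175 [-0.0234 -0.0206  0.036 ] [[-0.0226 -0.0204  0.0362]
 [-0.0027 -0.0106  0.0487]
 [ 0.0204  0.0585  0.0594]]
```

```bash
cat >> h.py <<'E'
_b=None
def loc(p):
    b=np.load("base.npz");p=np.asarray(p)
    return np.stack([(p[...,:2]-b["O"])@b["x"],(p[...,:2]-b["O"])@b["y"],p[...,2]],-1)
def wor(l):
    b=np.load("base.npz");return np.r_[b["O"]+l[0]*b["x"]+l[1]*b["y"],l[2]]
def ortho(c,z,y0=-.16,y1=.14,x0=-.07,x1=.07,s=2500):
    # rectified view at height z: image right=+y, up=+x
    w,h=int((y1-y0)*s),int((x1-x0)*s)
    src=[];dst=[]
    for x,y in((x0,y0),(x0,y1),(x1,y0),(x1,y1)):
        src.append(proj(c,wor([x,y,z])));dst.append([(y-y0)*s,(x1-x)*s])
    H=cv2.getPerspectiveTransform(np.float32(src),np.float32(dst))
    im=cv2.warpPerspective(c["color"],H,(w,h),flags=cv2.INTER_CUBIC)
    for k in range(int(round(y0*100)),int(round(y1*100))+1):
        cv2.line(im,(int((k/100-y0)*s),0),(int((k/100-y0)*s),8 if k%5 else 20),(0,0,255),1)
    return im
E
python3 - <<'E'
from h import *
c=cam0("top0")
cv2.imwrite("pics/or50.png",ortho(c,0.05))
cv2.imwrite("pics/or22.png",ortho(c,0.022))
for n in("top0","scene0"):
    L=loc(pts(cam0(n)))
    m=(np.abs(L[...,0])<.04)&(L[...,1]>0.055)&(L[...,1]<.13)&(L[...,2]>.042)&(L[...,2]<.056)
    q=L[m];q=q[np.argsort(q[:,0])];print((q*1000).round(0).astype(int).tolist())
    m=(np.abs(L[...,0])<.05)&(np.abs(L[...,1]+.08)<.02)&(L[...,2]>.08)
    q=L[m];print(np.histogram(q[:,2],bins=np.arange(.08,.106,.002)),np.percentile(q[:,1],[3,50,97]))
E
```

```text
[[-24, 76, 43], [-22, 78, 51], [-22, 75, 52], [-22, 72, 52], [-20, 80, 52], [-20, 78, 52], [-19, 76, 50], [-18, 103, 51], [-18, 100, 49], [-18, 81, 52], [-17, 98, 46], [-17, 78, 52], [-17, 95, 51], [-17, 76, 50], [-16, 103, 51], [-15, 84, 51], [-15, 101, 50], [-15, 82, 47], [-15, 98, 47], [-15, 79, 50], [-14, 96, 49], [-14, 57, 52], [-13, 104, 50], [-13, 88, 47], [-13, 85, 50], [-13, 101, 48], [-12, 82, 51], [-12, 98, 52], [-12, 63, 50], [-12, 97, 46], [-12, 61, 50], [-11, 91, 45], [-11, 55, 52], [-11, 88, 51], [-10, 105, 48], [-10, 102, 50], [-10, 86, 46], [-10, 66, 52], [-9, 100, 45], [-9, 96, 51], [-9, 61, 54], [-9, 90, 55], [-8, 104, 52], [-8, 89, 49], [-8, 85, 54], [-7, 102, 48], [-7, 66, 54], [-7, 100, 47], [-6, 94, 51], [-6, 92, 49], [-5, 89, 51], [-5, 102, 51], [-5, 67, 55], [-4, 100, 50], [-4, 98, 47], [-3, 95, 49], [-3, 92, 51], [-2, 102, 54], [-2, 67, 53], [-2, 101, 49], [-1, 98, 50], [-1, 96, 47], [-1, 92, 53], [0, 90, 48], [0, 103, 51], [1, 101, 48], [1, 98, 50], [2, 95, 53], [2, 93, 48], [3, 91, 47], [3, 88, 50], [3, 104, 49], [4, 102, 48], [4, 100, 44], [4, 96, 51], [5
[... 1835 characters left out ...]
04, 51], [3, 95, 51], [4, 98, 52], [5, 100, 54], [6, 106, 52], [7, 97, 56], [7, 60, 54], [8, 61, 56], [9, 106, 51], [10, 89, 50], [11, 83, 47], [11, 102, 49], [11, 84, 50], [11, 103, 53], [12, 97, 46], [12, 78, 47], [13, 88, 50], [13, 80, 49], [13, 78, 54], [13, 100, 50], [14, 102, 53], [15, 77, 43], [15, 86, 51], [15, 94, 55], [15, 97, 45], [15, 78, 46], [16, 79, 49], [16, 99, 46], [16, 80, 52], [17, 76, 43], [18, 75, 52], [18, 77, 46], [19, 79, 52], [21, 78, 44], [21, 78, 48], [22, 82, 48]]
(array([ 3,  2,  7,  1,  2,  1, 16, 23, 26, 42, 43,  9]), array([0.08 , 0.082, 0.084, 0.086, 0.088, 0.09 , 0.092, 0.094, 0.096,
       0.098, 0.1  , 0.102, 0.104])) [-0.0868668  -0.08174334 -0.07376511]
```

View pics/or50.png

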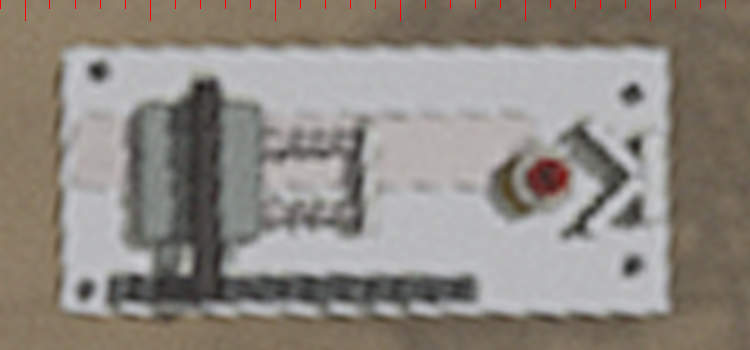

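View pics/or22.png

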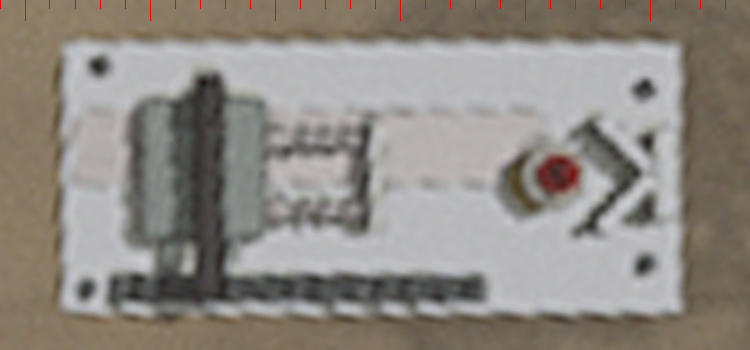

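```bash
python3 - <<'E'
from h import *
for n in("top0","scene0"):
    P=pts(cam0(n))
    m=(P[...,0]>.2)&(P[...,0]<.65)&(P[...,1]>0.05)&(P[...,1]<.75)
    q=P[m]
    for y in np.arange(.1,.75,.1):
        print(n,y.round(2),[round(float(np.percentile(s[:,2],99)),2) if len(s)>5 else None for x in np.arange(.2,.6,.05) for s in [q[(abs(q[:,0]-x)<.025)&(abs(q[:,1]-y)<.05)]]])
o=manip.get_obs();M=R.from_quat(o["ee_rot"])
print(M.as_matrix().round(3))
b=np.load("base.npz");yv=np.r_[b["y"],0]
for s in(1,-1):
    X=np.array([0,0,-1.]);Y=s*yv;T=R.from_matrix(np.stack([X,Y,np.cross(X,Y)],1))
    print(s,"turn deg",np.degrees((M.inv()*T).as_rotvec()).round(2))
print("target",wor([0,-.0813,.1]).round(4))
d=wor([0,-.0813,.2])-o["position"];print("shift in tool",M.inv().apply(d*1000).round(1))
E
```

```text
top0 0.1 [-0.25, -0.26, -0.75, 0.01, 1.36, 0.1, 0.1, 0.01]
top0 0.2 [-0.11, -0.11, -0.11, 0.01, 0.02, 0.06, 0.07, 0.01]
top0 0.3 [0.65, 0.64, -0.11, 0.01, 0.01, 0.06, 0.08, 0.01]
top0 0.4 [0.66, 0.65, -0.11, 0.11, 0.12, 0.12, 0.12, 0.13]
top0 0.5 [0.35, 0.45, 0.44, 0.14, 0.15, 0.15, 0.15, 0.15]
top0 0.6 [-0.2, -0.17, 0.4, 0.14, 0.15, 0.15, 0.15, 0.16]
top0 0.7 [-0.11, -0.11, -0.11, 0.15, 0.15, 0.16, 0.15, 0.16]
scene0 0.1 [-0.25, -0.26, -0.75, 0.0, 0.1, 0.1, 0.1, 0.01]
scene0 0.2 [-0.11, -0.11, -0.11, 0.01, 0.03, 0.06, 0.07, 0.01]
scene0 0.3 [0.62, -0.14, -0.11, 0.01, 0.01, 0.06, 0.09, 0.02]
scene0 0.4 [-0.38, -0.14, -0.11, 0.11, 0.12, 0.12, 0.12, 0.13]
scene0 0.5 [0.49, 0.51, 0.5, 0.14, 0.15, 0.15, 0.15, 0.15]
scene0 0.6 [0.49, 0.41, 0.48, 0.14, 0.16, 0.16, 0.16, 0.16]
scene0 0.7 [-0.11, -0.11, -0.11, 0.14, 0.16, 0.16, 0.16, 0.16]
[[ 0.     0.411  0.912]
 [ 0.     0.912 -0.411]
 [-1.     0.    -0.   ]]
1 turn deg [-1.553e+01 -0.000e+00 -1.000e-02]
-1 turn deg [ 1.6447e+02 -1.0000e-02  0.0000e+00]
target [0.4593 0.1167 0.1   ]
shift in tool [  31.3 -329.8  370.7]
```

```bash
python3 -m handwheel '0 -20 22 0 0 0 40; 0 -27 30 0 0 0 40; 0 -27 30 0 0 0 40; 0 -27 30 0 0 0 40; 0 -27 30 0 0 0 40; 0 -27 30 0 0 0 40; 0 -27 30 0 0 0 40; 0 -27 30 0 0 0 40' 40
```

```text
clock: 2.0
position: [0.383, 0.2823, 0.2315]
ee_rot: [0.149, 0.691, -0.148, 0.691]
ft_force: [0.7, 0.3, 0.5]
grip_width: 0.466
```

```bash
cat >> h.py <<'E'
def todo(l):
    o=manip.get_obs();M=R.from_quat(o["ee_rot"]);b=np.load("base.npz")
    X=np.array([0,0,-1.]);Y=np.r_[b["y"],0];T=R.from_matrix(np.stack([X,Y,np.cross(X,Y)],1))
    print("tcp loc mm",(loc(o["position"])*1000).round(1),"shift",M.inv().apply((wor(l)-o["position"])*1000).round(1),"turn",(M.inv()*T).as_rotvec().round(4),"f",o["ft_force"].round(1),"w",round(o["grip_width"]*85.4,1),"t",round(o["clock"],2))
E
python3 -c "
from h import *
todo([0,-.0813,.2])"
```

```text
tcp loc mm [-100.6   70.8  231.5] shift [  31.5 -119.6  137.6] turn [-2.71e-01  2.00e-04 -8.00e-04] f [0.7 0.3 0.5] w 39.8 t 2.0
```

```bash
python3 -m handwheel '0 -30 34 0 0 0 40; 0 -30 34 0 0 0 40; 0 -30 34 0 0 0 40; 0 -30 36 0 0 0 40; 6 0 0 -0.09 0 0 40; 10 0 0 -0.09 0 0 40; 10 0 0 -0.091 0 0 40; 5 0 0 0 0 0 40'; python3 -c "
from h import *
todo([0,-.0813,.1])"
```

```text
clock: 2.8
position: [0.4587, 0.1175, 0.1997]
ee_rot: [0.053, 0.705, -0.054, 0.705]
ft_force: [-0.1, 0.2, -0.1]
grip_width: 0.466
tcp loc mm [ -0.7 -80.5 199.7] shift [99.7 -0.8  0.7] turn [ 0.0013 -0.0006  0.0002] f [-0.1  0.2 -0.1] w 39.8 t 2.8
```

```bash
python3 -m handwheel '20 -0.8 0.7 0 0 0 40; 30 0 0 0 0 0 40; 30 0 0 0 0 0 40; 25 0 0 0 0 0 40; 12 0 0 0 0 0 40; 8 0 0 0 0 0 40; 0 0 0 0 0 0 40'; python3 - <<'E'
from h import *
todo([0,-.0813,.074])
for n in("scene","top"):
    c=cams.camera(n); np.savez(f"{n}1.npz",**c)
s=cam0("scene1")["color"][150:250,170:270];t=cam0("top1")["color"][190:270,155:275]
cv2.imwrite("pics/s1.png",cv2.resize(s,None,fx=5,fy=5,interpolation=2))
cv2.imwrite("pics/t1.png",cv2.resize(t,None,fx=6,fy=6,interpolation=2))
E
```

```text
clock: 3.5
position: [0.4595, 0.1168, 0.0752]
ee_rot: [0.054, 0.705, -0.054, 0.705]
ft_force: [-0.6, 0.4, -0.0]
grip_width: 0.468
tcp loc mm [  0.3 -81.1  75.2] shift [ 1.2 -0.2 -0.3] turn [-0.0008 -0.0004  0.0003] f [-0.6  0.4 -0. ] w 40.0 t 3.5
```

View pics/s1.png

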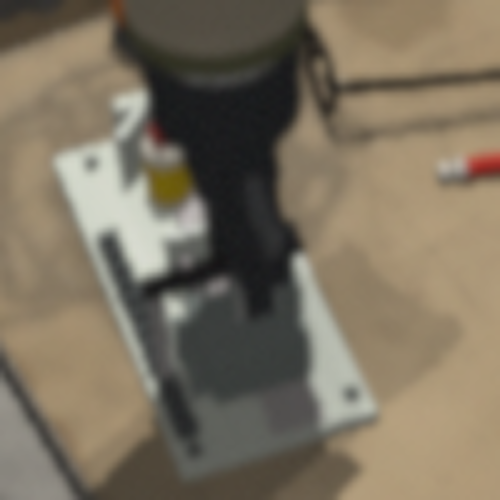

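View pics/t1.png

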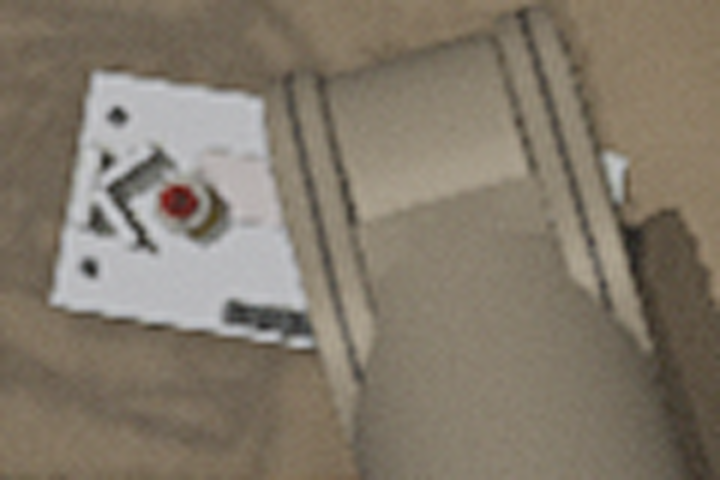

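```bash
python3 -m handwheel '1 0 0 0 0 0 20; 0 0 0 0 0 0 16; 0 0 0 0 0 0 14; 0 0 0 0 0 0 13' 20; python3 -m handwheel '0 0 0 0 0 0 11; 0 0 0 0 0 0 8; 0 0 0 0 0 0 8' 40;  python3 -c "
from h import *
todo([0,-.0813,.074])"
```

```text
clock: 4.0
position: [0.4596, 0.1169, 0.0745]
ee_rot: [0.054, 0.705, -0.054, 0.705]
ft_force: [-0.5, -0.0, -0.0]
grip_width: 0.151
clock: 4.3
position: [0.4597, 0.1169, 0.0745]
ee_rot: [0.054, 0.705, -0.054, 0.705]
ft_force: [-0.5, -0.3, 3.1]
grip_width: 0.132
tcp loc mm [  0.4 -81.   74.5] shift [ 0.5 -0.3 -0.4] turn [ 0.0001  0.0003 -0.0003] f [-0.5 -0.3  3.1] w 11.3 t 4.3
```

```bash
python3 -m handwheel '0 0 0 0 0 0 8; -2 0 0 0 0 0 8; -2 0 0 0 0 0 8; -2 0 0 0 0 0 8;0 0 0 0 0 0 8' 50; python3 -m handwheel '-1.5 0 0 0 0 0 8;-1.5 0 0 0 0 0 8;0 0 0 0 0 0 8;0 0 0 0 0 0 8';  python3 - <<'E'
from h import *
todo([0,-.0813,.074])
for n in("scene",):
    c=cams.camera(n); np.savez(f"{n}2.npz",**c)
s=cam0("scene2")["color"][150:250,170:270]
cv2.imwrite("pics/s2.png",cv2.resize(s,None,fx=5,fy=5,interpolation=2))
for n in("scene0","scene1","scene2"):
    c=cam0(n);L=loc(pts(c))
    m=(L[...,0]<-.03)&(L[...,0]>-.06)&(abs(L[...,1]+.081)<.015)&(L[...,2]>.075)&(L[...,2]<.13)
    print(n,m.sum(),np.percentile(L[m],[10,50,75,90],axis=0)[:,2].round(4))
E
```

```text
clock: 4.8
position: [0.4596, 0.1169, 0.0803]
ee_rot: [0.054, 0.705, -0.054, 0.705]
ft_force: [2.8, 1.7, -8.2]
grip_width: 0.129
clock: 5.2
position: [0.4595, 0.1168, 0.0833]
ee_rot: [0.054, 0.705, -0.054, 0.705]
ft_force: [2.9, 1.5, -7.4]
grip_width: 0.127
tcp loc mm [  0.2 -81.1  83.3] shift [ 9.3 -0.2 -0.2] turn [ 0.0001 -0.     -0.0001] f [ 2.9  1.5 -7.4] w 10.8 t 5.2
scene0 56 [0.0818 0.0972 0.0994 0.1007]
scene1 56 [0.0823 0.0976 0.1003 0.1018]
scene2 66 [0.0816 0.1038 0.1074 0.1087]
```

View pics/s2.png

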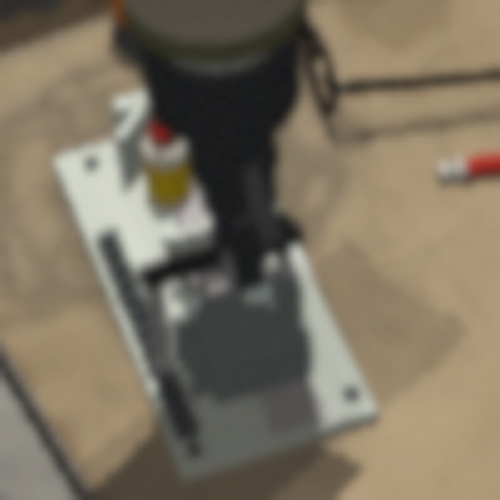

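```bash
python3 -m handwheel '0 3 0 0 0 0 8;0 6 0 0 0 0 8;0 8 0 0 0 0 8;0 8 0 0 0 0 8;0 8 0 0 0 0 8;0 6 0 0 0 0 8;0 4 0 0 0 0 8;0 0 0 0 0 0 8';  python3 - <<'E'
from h import *
todo([0,-.0813,.0833])
for n in("scene","top"):
    c=cams.camera(n); np.savez(f"{n}3.npz",**c)
s=cam0("scene3")["color"][150:250,170:270];t=cam0("top3")["color"][190:270,155:275]
cv2.imwrite("pics/s3.png",cv2.resize(s,None,fx=5,fy=5,interpolation=2))
cv2.imwrite("pics/t3.png",cv2.resize(t,None,fx=6,fy=6,interpolation=2))
E
```

```text
clock: 6.05
position: [0.4657, 0.1573, 0.0825]
ee_rot: [0.053, 0.706, -0.056, 0.704]
ft_force: [3.0, -4.8, -7.5]
grip_width: 0.131
tcp loc mm [  0.1 -40.1  82.5] shift [ -0.6 -41.2  -0.1] turn [-0.0012 -0.0014  0.0033] f [ 3.  -4.8 -7.5] w 11.1 t 6.05
```

View pics/s3.png

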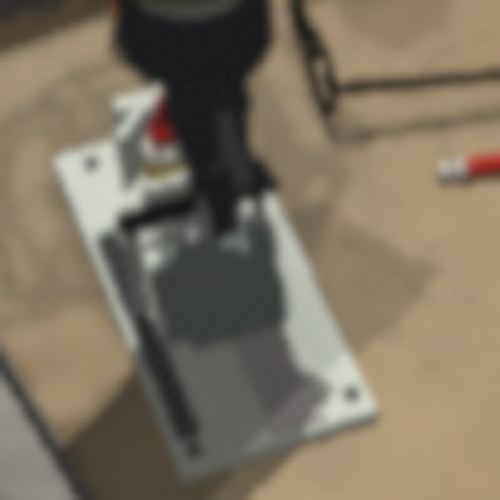

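View pics/t3.png

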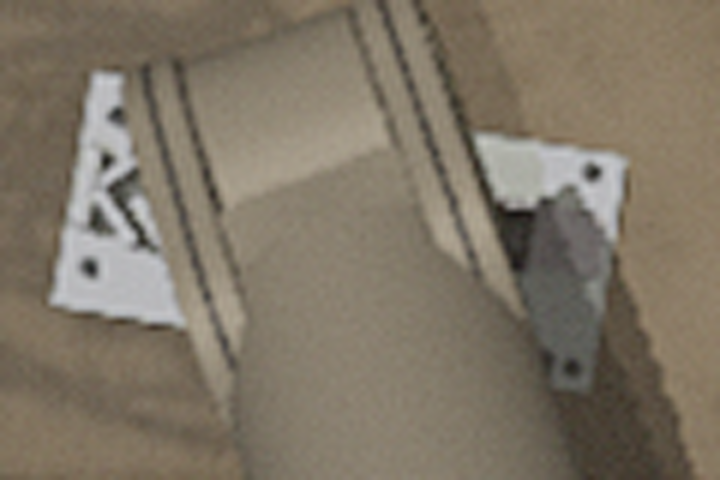

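```bash
python3 - <<'E'
from h import *
for n in("top0","scene0","scene3"):
    c=cam0(n);g=cv2.cvtColor(c["color"],cv2.COLOR_BGR2GRAY).astype(np.float32)
    g=cv2.resize(g,None,fx=1,fy=1)
    for z in(.022,):
      ys=np.arange(-.135,.05,.0005)
      for x0 in (-.048,-.045,-.042):
        pr=[]
        uv=np.array([proj(c,wor([x0,y,z])) for y in ys],np.float32)
        v=cv2.remap(g,uv[:,0].reshape(1,-1),uv[:,1].reshape(1,-1),cv2.INTER_CUBIC)[0]
        m=((ys>-.035)&(ys<.026)) if n!="scene3" else ((ys>-.11)&(ys<-.06))
        yy=ys[m];vv=v[m]-np.polyval(np.polyfit(yy,v[m],2),yy)
        a=2*np.mean(vv*np.exp(-2j*np.pi*yy/.012))
        ph=(-np.angle(a))/(2*np.pi)*-12 # bright phase
        b=(np.angle(a)*-1)/(2*np.pi)*12
        print(n,x0,"amp",abs(a).round(1),"bright peak at y(mm) mod12",round(b%12,2), 'dark',round((b+6)%12,2))
      print(np.round(v[::6]).astype(int).tolist())
E
```

```text
top0 -0.048 amp 13.6 bright peak at y(mm) mod12 8.33 dark 2.33
top0 -0.045 amp 10.3 bright peak at y(mm) mod12 8.31 dark 2.31
top0 -0.042 amp 8.1 bright peak at y(mm) mod12 8.53 dark 2.53
[127, 189, 169, 119, 140, 188, 144, 67, 93, 74, 44, 76, 89, 51, 52, 61, 57, 51, 60, 72, 72, 50, 59, 81, 78, 80, 96, 77, 60, 68, 68, 84, 82, 54, 49, 78, 79, 75, 65, 67, 68, 80, 67, 79, 85, 67, 60, 83, 88, 81, 79, 84, 84, 84, 78, 72, 112, 173, 186, 186, 185, 183]
scene0 -0.048 amp 1.9 bright peak at y(mm) mod12 7.52 dark 1.52
scene0 -0.045 amp 1.5 bright peak at y(mm) mod12 7.56 dark 1.56
scene0 -0.042 amp 1.7 bright peak at y(mm) mod12 4.72 dark 10.72
[179, 178, 178, 167, 145, 118, 105, 105, 98, 87, 81, 76, 77, 78, 76, 75, 70, 66, 71, 79, 84, 86, 85, 83, 79, 76, 73, 73, 71, 70, 69, 69, 67, 65, 64, 64, 61, 54, 51, 56, 63, 75, 91, 106, 112, 112, 112, 114, 121, 124, 120, 115, 117, 117, 113, 123, 143, 163, 181, 193, 197, 197]
scene3 -0.048 amp 0.3 bright peak at y(mm) mod12 1.77 dark 7.77
scene3 -0.045 amp 0.5 bright peak at y(mm) mod12 9.77 dark 3.77
scene3 -0.042 amp 0.5 bright peak at y(mm) mod12 1.48 dark 7.48
[87, 87, 87, 82, 75, 63, 58, 57, 57, 58, 59, 58, 60, 59, 57, 56, 58, 59, 61, 59, 56, 57, 57, 55, 56, 57, 56, 59, 64, 68, 69, 73, 84, 93, 94, 91, 89, 87, 85, 85, 84, 79, 77, 77, 76, 74, 71, 72, 71, 70, 70, 74, 80, 85, 92, 105, 129, 161, 188, 203, 210, 212]
```

```bash
python3 -m handwheel '0 3 0 0 0 0 8;0 4 0 0 0 0 8;0 4 0 0 0 0 8;0 3 0 0 0 0 8;0 2 0 0 0 0 8;0 0 0 0 0 0 8'; python3 -m handwheel '0 2 0 0 0 0 8;0 3 0 0 0 0 8;0 3 0 0 0 0 8;0 2 0 0 0 0 8;0 0 0 0 0 0 8'; python3 - <<'E'
from h import *
todo([0,-.0,.0833])
for n in("scene","top"):
    c=cams.camera(n); np.savez(f"{n}4.npz",**c)
s=cam0("scene4")["color"][150:250,170:270];t=cam0("top4")["color"][190:270,155:275]
cv2.imwrite("pics/s4.png",cv2.resize(s,None,fx=5,fy=5,interpolation=2))
cv2.imwrite("pics/t4.png",cv2.resize(t,None,fx=6,fy=6,interpolation=2))
E
```

```text
clock: 6.75
position: [0.468, 0.1725, 0.0824]
ee_rot: [0.053, 0.706, -0.056, 0.704]
ft_force: [1.9, -7.4, -8.3]
grip_width: 0.129
clock: 7.25
position: [0.4695, 0.1823, 0.0824]
ee_rot: [0.053, 0.706, -0.056, 0.704]
ft_force: [2.9, -6.5, -7.6]
grip_width: 0.129
tcp loc mm [  0.1 -14.9  82.4] shift [-1.  14.9 -0.1] turn [-0.0017 -0.0018  0.0042] f [ 2.9 -6.5 -7.6] w 11.0 t 7.25
```

View pics/s4.png

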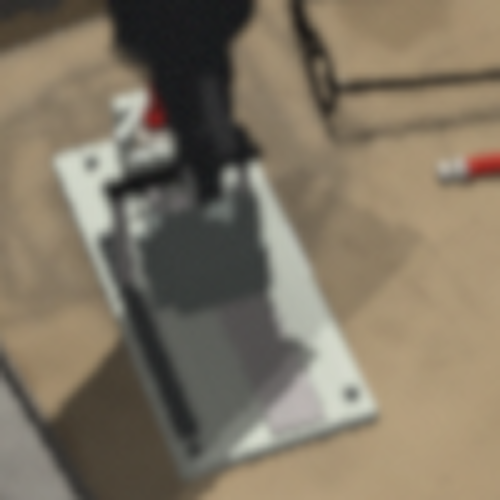

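```bash
for i in 1; do python3 -m handwheel '0 2 0 0 0 0 8;0 2 0 0 0 0 8;0 0 0 0 0 0 8'; done; python3 -c "
from h import *
todo([0,0,.0833])"; python3 -m handwheel '0 2 0 0 0 0 8;0 2 0 0 0 0 8;0 0 0 0 0 0 8';python3 -c "
from h import *
todo([0,0,.0833])"; python3 -m handwheel '0 2 0 0 0 0 8;0 2 0 0 0 0 8;0 0 0 0 0 0 8';python3 -c "
from h import *
todo([0,0,.0833])
for n in('scene','top'):
    c=cams.camera(n); np.savez(f'{n}5.npz',**c)
s=cam0('scene5')['color'][150:230,180:260]
cv2.imwrite('pics/s5.png',cv2.resize(s,None,fx=7,fy=7,interpolation=2))
"
```

```text
clock: 7.65
position: [0.4701, 0.1862, 0.0824]
ee_rot: [0.053, 0.706, -0.056, 0.704]
ft_force: [2.4, -7.1, -7.9]
grip_width: 0.129
tcp loc mm [  0.1 -11.   82.4] shift [-1.  11.  -0.1] turn [-0.0018 -0.0018  0.0043] f [ 2.4 -7.1 -7.9] w 11.0 t 7.65
clock: 7.95
position: [0.4706, 0.1899, 0.0823]
ee_rot: [0.053, 0.706, -0.056, 0.704]
ft_force: [2.1, -8.1, -7.6]
grip_width: 0.124
tcp loc mm [ 0.1 -7.2 82.3] shift [-1.1  7.2 -0.1] turn [-0.002  -0.0019  0.0046] f [ 2.1 -8.1 -7.6] w 10.6 t 7.95
clock: 8.25
position: [0.4712, 0.1935, 0.0822]
ee_rot: [0.053, 0.706, -0.056, 0.704]
ft_force: [2.3, -9.2, -6.3]
grip_width: 0.127
tcp loc mm [ 0.1 -3.5 82.2] shift [-1.1  3.5 -0.1] turn [-0.0022 -0.0022  0.0051] f [ 2.3 -9.2 -6.3] w 10.9 t 8.25
```

View pics/s5.png

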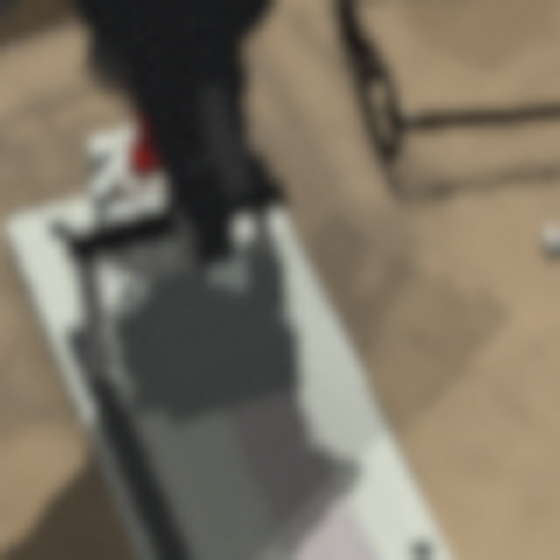

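```bash
python3 -m handwheel '0 2 0 0 0 0 8;0 2 0 0 0 0 8;0 1.5 0 0 0 0 8;0 0 0 0 0 0 8'; python3 -m handwheel '2 0 0 0 0 0 8;2 0 0 0 0 0 8;2 0 0 0 0 0 8;0 0 0 0 0 0 8;0 0 0 0 0 0 8';python3 -c "
from h import *
todo([0,0.002,.0745])"; python3 -m handwheel '0.5 0 0 0 0 0 8;0.5 0 0 0 0 0 8;0 0 0 0 0 0 8';python3 -m handwheel '0.5 0 0 0 0 0 8;0.5 0 0 0 0 0 8;0 0 0 0 0 0 8';python3 -c "
from h import *
todo([0,0.002,.0745])"
```

```text
clock: 8.75
position: [0.4719, 0.1984, 0.082]
ee_rot: [0.053, 0.706, -0.057, 0.704]
ft_force: [0.4, -9.9, -7.3]
grip_width: 0.133
clock: 9.25
position: [0.4719, 0.1984, 0.0761]
ee_rot: [0.053, 0.706, -0.057, 0.704]
ft_force: [1.5, -10.3, -7.1]
grip_width: 0.132
tcp loc mm [ 0.1  1.4 76.1] shift [ 1.6  0.6 -0.1] turn [-0.0026 -0.0025  0.0057] f [  1.5 -10.3  -7.1] w 11.3 t 9.25
clock: 9.55
position: [0.4719, 0.1984, 0.0751]
ee_rot: [0.053, 0.706, -0.057, 0.704]
ft_force: [1.1, -10.1, -6.2]
grip_width: 0.127
clock: 9.85
position: [0.472, 0.1984, 0.0743]
ee_rot: [0.053, 0.706, -0.057, 0.704]
ft_force: [-0.3, -10.5, -5.1]
grip_width: 0.127
tcp loc mm [ 0.1  1.4 74.3] shift [-0.2  0.6 -0.1] turn [-0.0026 -0.0024  0.0056] f [ -0.3 -10.5  -5.1] w 10.9 t 9.85
```

```bash
python3 -m handwheel '0.5 0 0 0 0 0 8;0 0 0 0 0 0 8';python3 -m handwheel '0.5 0 0 0 0 0 8;0 0 0 0 0 0 8';python3 -c "
from h import *
todo([0,0.002,.0745])"
```

```text
clock: 10.05
position: [0.472, 0.1984, 0.0739]
ee_rot: [0.053, 0.706, -0.057, 0.704]
ft_force: [0.6, -11.4, -3.2]
grip_width: 0.128
clock: 10.25
position: [0.472, 0.1984, 0.0735]
ee_rot: [0.053, 0.706, -0.057, 0.704]
ft_force: [0.0, -12.3, -1.9]
grip_width: 0.131
tcp loc mm [ 0.1  1.4 73.5] shift [-1.   0.6 -0.1] turn [-0.0026 -0.0024  0.0055] f [  0.  -12.3  -1.9] w 11.2 t 10.25
```

```bash
python3 -m handwheel '-2 0 0 0 0 0 8;-1.5 0 0 0 0 0 8;0 0 0 0 0 0 8;0 -1 0 0 0 0 8;0 -0.5 0 0 0 0 8;0 0 0 0 0 0 8;0 0 0 0 0 0 8';python3 -c "
from h import *
todo([0,0.002,.0745])";  python3 -m handwheel '1 0 0 0 0 0 8;1 0 0 0 0 0 8;0.5 0 0 0 0 0 8;0 0 0 0 0 0 8';python3 -m handwheel '0.5 0 0 0 0 0 8;0 0 0 0 0 0 8';python3 -c "
from h import *
todo([0,0.002,.0745])"
```

```text
clock: 10.95
position: [0.4719, 0.1983, 0.077]
ee_rot: [0.053, 0.706, -0.056, 0.704]
ft_force: [2.4, -5.8, -6.6]
grip_width: 0.129
tcp loc mm [ 0.1  1.3 77. ] shift [ 2.5  0.7 -0.1] turn [-0.0017 -0.0016  0.0036] f [ 2.4 -5.8 -6.6] w 11.0 t 10.95
clock: 11.35
position: [0.4719, 0.1983, 0.0745]
ee_rot: [0.053, 0.706, -0.056, 0.704]
ft_force: [1.0, -5.0, -6.1]
grip_width: 0.128
clock: 11.55
position: [0.472, 0.1983, 0.0741]
ee_rot: [0.053, 0.706, -0.056, 0.704]
ft_force: [0.9, -6.0, -5.1]
grip_width: 0.13
tcp loc mm [ 0.1  1.3 74.1] shift [-0.4  0.7 -0.1] turn [-0.0016 -0.0016  0.0036] f [ 0.9 -6.  -5.1] w 11.1 t 11.55
```

```bash
python3 -m handwheel '-2 0 0 0 0 0 8;-1 0 0 0 0 0 8;0 -1 0 0 0 0 8;0 -1 0 0 0 0 8;0 -1 0 0 0 0 8;0 0 0 0 0 0 8';python3 -c "
from h import *
todo([0,0.0,.0745])";  python3 -m handwheel '0 -0.5 0 0 0 0 8;0 0 0 0 0 0 8';python3 -c "
from h import *
todo([0,0.0,.0745])"
```

```text
clock: 12.15
position: [0.472, 0.1983, 0.0779]
ee_rot: [0.054, 0.705, -0.054, 0.705]
ft_force: [1.3, 1.2, -6.5]
grip_width: 0.129
tcp loc mm [ 0.2  1.3 77.9] shift [ 3.4 -1.3 -0.2] turn [ 0.0005  0.     -0.0005] f [ 1.3  1.2 -6.5] w 11.0 t 12.15
clock: 12.35
position: [0.472, 0.1981, 0.078]
ee_rot: [0.054, 0.705, -0.053, 0.705]
ft_force: [2.0, 4.2, -6.9]
grip_width: 0.124
tcp loc mm [ 0.2  1.2 78. ] shift [ 3.5 -1.2 -0.2] turn [ 0.0007  0.0002 -0.001 ] f [ 2.   4.2 -6.9] w 10.6 t 12.35
```

```bash
python3 -m handwheel '0 -0.6 0 0 0 0 8;0 -0.5 0 0 0 0 8;0 0 0 0 0 0 8;0 0 0 0 0 0 8';python3 -c "
from h import *
todo([0,0.0,.0745])"
```

```text
clock: 12.75
position: [0.4718, 0.1966, 0.0779]
ee_rot: [0.054, 0.705, -0.054, 0.705]
ft_force: [2.3, 5.1, -7.2]
grip_width: 0.124
tcp loc mm [ 0.2 -0.4 77.9] shift [ 3.4  0.4 -0.2] turn [ 0.0003  0.     -0.0005] f [ 2.3  5.1 -7.2] w 10.6 t 12.75
```

Now at −0.4 (compression ≈ 11–12 mm). Lower again.

```bash
python3 -m handwheel '1.5 0 0 0 0 0 8;1.5 0 0 0 0 0 8;0.5 0 0 0 0 0 8;0 0 0 0 0 0 8';python3 -c "
from h import *
todo([0,0.0,.0745])";  python3 -m handwheel '0.5 0 0 0 0 0 8;0.5 0 0 0 0 0 8; 0 0 0 0 0 0 8';python3 -c "
from h import *
todo([0,0.0,.0745])"
```

```text
clock: 13.15
position: [0.4717, 0.1965, 0.0742]
ee_rot: [0.054, 0.705, -0.054, 0.705]
ft_force: [1.2, 3.8, -6.1]
grip_width: 0.127
tcp loc mm [ 0.2 -0.5 74.2] shift [-0.3  0.5 -0.2] turn [ 0.0003 -0.0001 -0.0002] f [ 1.2  3.8 -6.1] w 10.8 t 13.15
clock: 13.45
position: [0.4717, 0.1964, 0.0732]
ee_rot: [0.054, 0.705, -0.054, 0.705]
ft_force: [1.7, 4.9, -6.0]
grip_width: 0.127
tcp loc mm [ 0.2 -0.6 73.2] shift [-1.3  0.6 -0.2] turn [ 0.0002 -0.0001 -0.0002] f [ 1.7  4.9 -6. ] w 10.8 t 13.45
```

```bash
python3 -m handwheel '0.5 0 0 0 0 0 8;0.5 0.5 0 0 0 0 8;0.5 0.5 0 0 0 0 8; 0 0.5 0 0 0 0 8; 0 0 0 0 0 0 8';python3 -c "
from h import *
todo([0,0.0,.0685])"
```

```text
clock: 13.95
position: [0.4717, 0.1965, 0.0714]
ee_rot: [0.054, 0.705, -0.055, 0.705]
ft_force: [-0.3, -2.9, -6.2]
grip_width: 0.126
tcp loc mm [ 0.2 -0.5 71.4] shift [ 2.9  0.5 -0.2] turn [-0.0008 -0.0009  0.0017] f [-0.3 -2.9 -6.2] w 10.8 t 13.95
```

```bash
python3 -m handwheel '0.7 -0.4 0 0 0 0 8;0.7 -0.3 0 0 0 0 8;0.4 0 0 0 0 0 8; 0 0 0 0 0 0 8';python3 -c "
from h import *
todo([0,0.0,.0685])"; python3 -m handwheel '0 0 0 0 0 0 14;0 0 0 0 0 0 18;0 0 0 0 0 0 26;0 0 0 0 0 0 34;0 0 0 0 0 0 40;0 0 0 0 0 0 40';python3 -c "
from h import *
todo([0,0.0,.0685])"
```

```text
clock: 14.35
position: [0.4717, 0.1966, 0.0698]
ee_rot: [0.054, 0.705, -0.054, 0.705]
ft_force: [-0.9, -3.6, -6.4]
grip_width: 0.13
tcp loc mm [ 0.2 -0.4 69.8] shift [ 1.3  0.4 -0.2] turn [-0.0003 -0.0004  0.0007] f [-0.9 -3.6 -6.4] w 11.1 t 14.35
clock: 14.95
position: [0.472, 0.1972, 0.0701]
ee_rot: [0.054, 0.705, -0.054, 0.705]
ft_force: [-0.0, 0.7, 0.2]
grip_width: 0.466
tcp loc mm [ 0.3  0.2 70.1] shift [ 1.6 -0.2 -0.3] turn [ 0.0001  0.0002 -0.0004] f [-0.   0.7  0.2] w 39.8 t 14.95
```

Released; retreat straight up, then look.

```bash
python3 -m handwheel '-8 0 0 0 0 0 40;-20 0 0 0 0 0 40;-30 0 0 0 0 0 40;-30 0 0 0 0 0 40;-30 0 0 0 0 0 40;-30 0 0 0 0 0 40;0 0 0 0 0 0 40'; python3 -m handwheel '0 0 -40 0 0 0 40;0 0 -40 0 0 0 40;0 -40 -20 0 0 0 40;0 -45 0 0 0 0 40;0 -45 0 0 0 0 40;0 -45 0 0 0 0 40;0 -45 0 0 0 0 40;0 0 0 0 0 0 40'; python3 - <<'E'
from h import *
todo([0,0,.07])
for n in("scene","top"):
    c=cams.camera(n); np.savez(f"{n}6.npz",**c)
    L=loc(pts(c))
    m=(L[...,0]>-.05)&(L[...,0]<.03)&(abs(L[...,1])<.02)&(L[...,2]>.07)&(L[...,2]<.13)
    q=L[m];print(n,m.sum(),"bar z",np.percentile(q[:,2],[25,50,75,90]).round(4),"y",np.percentile(q[:,1],[5,50,95]).round(4))
s=cam0("scene6")["color"][150:250,170:270]
cv2.imwrite("pics/s6.png",cv2.resize(s,None,fx=5,fy=5,interpolation=2))
cv2.imwrite("pics/t6.png",ortho(cam0("top6"),.05))
cv2.imwrite("pics/s6f.png",cam0("scene6")["color"])
E
```

```text
clock: 15.65
position: [0.4737, 0.1978, 0.2227]
ee_rot: [0.056, 0.703, -0.053, 0.707]
ft_force: [0.4, 0.8, 0.3]
grip_width: 0.468
clock: 16.45
position: [0.3388, -0.0094, 0.2181]
ee_rot: [0.057, 0.705, -0.056, 0.705]
ft_force: [0.3, 0.9, 0.8]
grip_width: 0.469
tcp loc mm [ -99.9 -224.2  218.1] shift [148.5 224.6  98.5] turn [-0.0063  0.0001 -0.0018] f [0.3 0.9 0.8] w 40.0 t 16.45
scene 119 bar z [0.087  0.0917 0.0941 0.0958] y [-0.0068 -0.0032  0.0045]
top 155 bar z [0.0896 0.0926 0.0941 0.0955] y [-0.0066 -0.0014  0.0045]
```

View pics/s6.png

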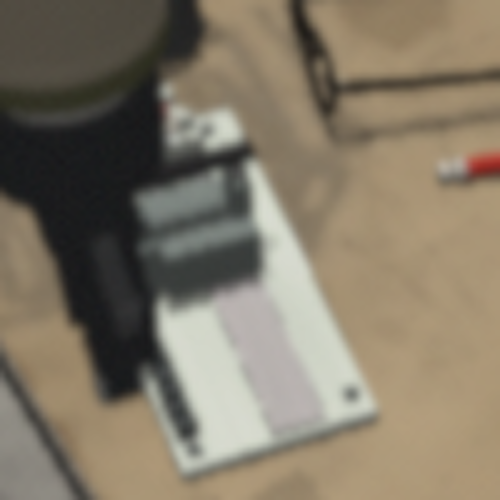

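View pics/t6.png

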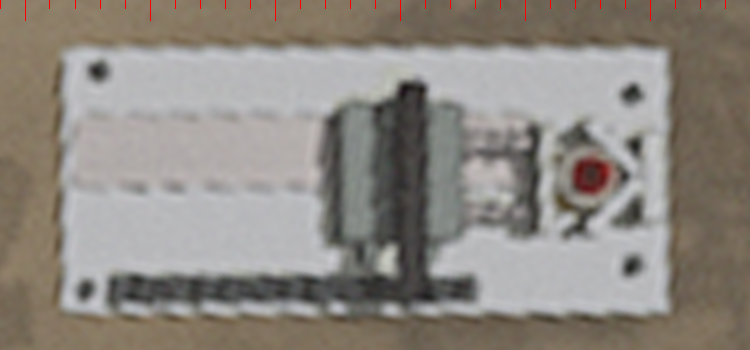

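```bash
python3 -c "
from h import *
print(hand_in())"
```

```text
the job is handed in; nothing more can be done
None
```

The glue bottle is clamped: the carriage is locked in a notch with the bottle pressed home in the V block. The job was handed in at about 16.5 s on the robot's clock, and no verdict is reported.

**What I did:** I pinched the release bar and lifted it about 9 mm from where it stood on a rack tooth. I then slid the carriage about 81 mm until the pad pushed the bottle home. The push force rose about 0.3 N per mm from roughly 12 mm before the end, as the springs should. I lowered the bar into a notch, let it go and moved the arm clear.

**Last checks:**
- **Bar:** its top is at about 92.5 mm, down from 98 mm at the start. Fully down is 93 mm, so the tooth is in the notch.
- **Springs:** squeezed about 12 to 13.6 mm, by force and by picture, which is about 4 N.
- **Bottle:** the top picture shows it upright and in the V.
- **Gripper:** it touches nothing.

**What didn't go cleanly:**
- **First lowering:** the tooth came down on the edge of a rack tooth, with about 4 N pressed on it. I raised the bar, moved the carriage back about 2 mm with the tooth clear, and lowered it again; it then went in freely.
- **Last scene-camera view:** the arm hid part of the clamp, so the final check of the bottle rests on the top camera.

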